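# Find the till's hidden catch and draw its drawer open

### The arm

A 6-joint arm with a two-finger parallel gripper is mounted at the origin on a cart in front of the work surface, level with it; the furniture and walls round the work are solid. World frame = base frame: x ahead of the robot, y to its left, z up, the work surface at z = 0. Lengths are in m, angles in rad, forces in N, time in s.
With the tool pointing down it reaches from about 0.4 to 0.825 m from the base axis. Payload 7 kg.
Tool frame: the origin (TCP) lies on the centre line of the jaws, within the pads' length; the fingertips stand arm.tip_reach ahead of it and the grasp point (between the pads) lies 5 mm behind it (arm.tip_reach is the distance from the TCP to the fingertips, in m); z points along the fingers, y is the line along which they close (so a half turn about z gives the same grasp; the last joint's range is limited). The gripper opens to 88 mm and grips with 3 to 60 N. Pads are 19 mm wide; open, the fingers measure 130 mm over their backs; the gripper's body (78 mm by 193 mm) begins 47 mm behind the grasp point.
Start: joints at [-0.964, 0.359, 0.012, 0, -1.224, -0.288], TCP at [0.212, -0.641, 0.241] pointing down, gripper open.
Joint ranges: [-3.07, 3.07], [-1.43, 2.12], [-1.02, 1.25], [-3.03, 1.67], [-3.05, -0], [-3.03, 3.03]. Speed limits (rad/s): [2.39, 2.39, 3.01, 3.14, 3.14, 3.14].

### API

Orientations are given as [roll, pitch, yaw] about the fixed x, y, z axes, in that order (R = Rz(yaw) Ry(pitch) Rx(roll)).
In Python, from station import status, optics, order, arm gives the robot as it stands. The module is installed in compiled form; this text tells all that it offers.
- The arm moves only by the shell command python3 -m jog 'ROWS' [FORCE]. ROWS is JSON, a list of rows, each a list of 3 entries, a list of its own where there are three numbers: the gripper command: -1 is shut, 1 is fully open, values between are in proportion, then the shift along the tool's x, y, z in mm, then the turn about the tool's z in rad. A call has 1 to 20 rows; each row is the pose to reach, as a shift and turn from the pose commanded when the call began, along the tool's axes at that moment; what a row does not reach only later rows make up. A row lasts 1/8 s, in which the tool goes at most 62.5 mm and 10.7 degrees, less where a joint would pass 70% of its speed; a pose out of reach is approached as far as the arm can. A call with a gripper value outside its range is refused whole. The fingers move at their own pace and stop on an object; FORCE is the grip in N (left out, the last holds). Time passes only in rows, so rows that repeat a pose let the fingers close. It gives the time, the measured TCP pose, the force, the opening and the grip force at its end, in the units of the state.
- status.get_state(): the state, without advancing time (a new reading comes with each control period).
- optics.grab_frame(name): name is "scene" or "top" or "wrist"; returns a dict with "color" (480x640x3 uint8, red, green, blue), "mtx" (3x3 intrinsics, pixels), "k1" (the pictures are not rectified: a ray, as slopes to the right and down, at radius r is drawn at 1 + k1 r^2 times it, then the intrinsics apply), "cam_to_world" (4x4, takes a point from camera to world coordinates). Camera axes: x right, y down, z forward; pixel columns grow to the right and rows downward; lengths in m; the calibration is good to about 2 mm. A picture is of the moment at which its call begins. There is no depth.
- order.job_done(): hands the job in; it is judged then, once.
The state is a dict: "t": time; "q": joint angles; "qd": joint speeds; "joint_efforts": joint torques, N m; "eef_pos": TCP position; "ee_rot": TCP orientation; "force": force on the tool from outside, world axes, zero at the start; "moment": the same for the moment, N m; "width": finger opening in m; "gripper_force": force on a finger pad.
Only numpy, scipy, OpenCV 4.12 (cv2) and the standard library are available. Lean on these libraries where they do the work, as an engineer would, in place of code of your own. Each camera call takes 0.05 s, during which the arm holds its last target. There are 200 camera calls.

### The job

Open the wooden till: one of the five look-alike dark blocks let flush into its top is the hidden catch, so feel across them gently with the fingertips until you find the one that gives, and press it in so that the drawer springs ajar. Then reach into the gap behind the drawer's front board and draw the drawer all the way open from the inside, to its stop, and take the hand away. Nothing is to be gripped: keep off the green outer face of the drawer, never push hard, and leave the things standing on the till and the table where they are.

Things in the scene. Friction and masses are not known exactly. Their poses are not given: they have to be found in the camera images.
- till: oak cash till, 220 deep (x) x 290 wide (y) x 92 high mm, fixed to the table. Origin: centre of its underside; x axis from its front (drawer side, towards the robot) to its back, y along its width, z up. Its place and turn differ from run to run. A price card, a rubber stamp and a balm tin stand on its top, 50 to 80 mm behind the centre line
- band_mid (a point): middle of the top face of the inlay band, 60 mm in front of the till's centre, 92 mm above the table: five identical dark walnut blocks let flush into the oak top in a row along the till's y, each 46 x 46 mm, centres at y = -96, -48, 0, +48, +96 mm from here. Four are solid and rigid; one, in another place each run, is the catch, a sprung push button
- catch (a joint): how far the catch block is pressed in, m: 0 flush, 0.007 fully in. About 2 N starts it and 4 to 6 N pushes it home; it frees the drawer when 4 to 5 mm down and springs back when let go. It tells nothing of which block it is until that block is pressed
- drawer (a joint): how far the drawer stands out to the till's front (its -x), m: 0 shut, 0.130 fully open at its stop. When the catch is pressed a spring pushes it out about 0.055 to 0.065 in about a second and no farther; beyond that it slides with a drag of 2 to 5 N and stays where it is left
- drawer_edge (a point): middle of the upper inner edge of the drawer's front board, 88 mm above the table; moves with the drawer. The board, 10 mm thick and 290 wide, lies on the robot's side (-x of the till) of this point. Shut, this is at the till's front and there is no gap; sprung ajar, a gap of about 55 mm is open above, between the board and the till's front
- drawer_face: the green painted panel on the outside of the drawer's front, 274 wide x 64 high x 4 mm thick, with a brass lock and a brass card frame; origin at its centre, 49 mm above the table, its x axis pointing into the till. It should not be touched
- stamp: rubber stamp with turned wooden handle, 30 x 42 x 66 mm, standing loose on the back of the till's top; origin at the centre of its underside
- card: price card in a wooden block, 20 x 75 x 61 mm, loose on the back of the till's top; origin at the centre of its underside
- tin: round balm tin, 54 mm across, 21 high, loose on the back of the till's top; origin at the centre of its underside
- soap_a: bar of soap in a paper band, 53 x 78 x 25 mm, loose on the table at the right; origin at the centre of its underside
- soap_b: second bar of soap, 53 x 78 x 25 mm, loose on the table at the right; origin at the centre of its underside
- lotion: white pump bottle, 51 x 43 x 167 mm, loose on the table at the left; origin at the centre of its underside
- tray_floor (a point): middle of the floor of the empty tray behind the front board, 21 mm above the table and 29 mm behind the board's inner side; moves with the drawer. The tray is 58 mm from front to back and 234 mm across; at its back is a low divider with a steel rail over it, top 74 mm above the table
Mind the look-alikes: they are no part of the job. Several things look just like the lotion: the one meant starts farthest to the robot's left.

How it is judged:
On the way, in this order (a step that is already met when the one before it is completed fails the run):
1. the hidden catch is pressed and the drawer has sprung ajar (value of joint drawer above 0.03 m), for 0.1 s.
2. the drawer is drawn fully open (value of joint drawer above 0.118 m), for 0.2 s.
At the end, for the whole second after the job is handed in: the drawer rests within 12 mm of its open stop (joint over 0.118 of 0.130), the catch block has sprung back to within 2 mm of flush, and the stamp, card and bottle stand upright (value of joint drawer above 0.118 m and velocity of joint drawer between -0.005 and 0.005 m/s and value of joint catch below 0.002 m and angle between each of stamp, card, lotion's own z axis and vertical below 0.2 rad); the robot touches nothing.
It fails at once if the outer face of the drawer is touched (over 1.5 N): the front is pinched or grabbed instead of drawn from inside (contact force between any of the fingers, the arm and drawer_face above 1.5 N).
It fails at once if something is pushed hard (a contact over 110 N) (contact force between any of the fingers, the arm and anything else above 110 N).
It fails at once if a thing standing on the till is moved by over 20 mm or lifted (distance of any of stamp, card, tin from where it was at the start of the episode above 0.02 m).
It fails at once if a thing on the table is moved by over 20 mm or lifted (distance of any of soap_a, soap_b, lotion from where it was at the start of the episode above 0.02 m).
It also fails if it takes over 51 s, if anything falls off the work surface, if the arm or the gripper's body presses on something with over 40 N, if the wrist force passes 120 N, or if a joint passes its speed limit or range.

## Working session

There is one attempt and no reset: what is moved stays moved. The work goes in short steps, Python scripts to look and compute and a shell command to move; the robot and the scene stay as the last step left them, time stands still between calls to the robot, and variables do not carry over. Pictures are saved under pics/ and viewed, at most 10 in all, crops included, and the job is handed in when it is done.

```bash
mkdir -p pics; cat > h.py <<'E'
from station import status, optics, order, arm
import numpy as np, cv2
def grab(n,save=None):
    f=optics.grab_frame(n)
    if save: cv2.imwrite('pics/'+save,f['color'][:,:,::-1])
    return f
def ray(f,u,v):
    K=np.array(f['mtx']);k=f['k1']
    d=np.array([(u-K[0,2])/K[0,0],(v-K[1,2])/K[1,1]]);s=d.copy()
    for _ in range(30): s=d/(1+k*(s@s))
    T=np.array(f['cam_to_world']);r=T[:3,:3]@np.array([s[0],s[1],1]);return T[:3,3],r
def onz(f,u,v,z):
    o,r=ray(f,u,v);return o+r*(z-o[2])/r[2]
E
python3 - <<'E'
from h import *
import pickle
fs={n:grab(n,n+'0.png') for n in('top','scene')}
pickle.dump(fs,open('f0.pkl','wb'))
print(status.get_state(),arm.tip_reach)
for n in fs: print(n,fs[n]['cam_to_world'])
E
```

```text
{'t': 0.1, 'q': array([-9.63898787e-01,  3.59326368e-01,  1.11759224e-02, -3.29195637e-04,
       -1.22413982e+00, -2.88058105e-01]), 'qd': array([-0.00128162, -0.0013757 ,  0.00306766,  0.00164268,  0.00109082,
        0.00086064]), 'joint_efforts': array([-2.06292149e-03, -5.84162807e+01,  2.93750113e+01,  7.01550543e+00,
        1.00937078e-02, -5.97693202e-05]), 'eef_pos': array([ 0.21141095, -0.64059407,  0.23971655]), 'ee_rot': array([ 3.14007234e+00, -1.27724261e-04, -2.82286520e+00]), 'force': array([ 0.72344552, -0.76101566, -0.31662108]), 'moment': array([-0.00903409, -0.03941625,  0.00702905]), 'gripper_force': 0.0, 'width': 0.08767321371578844} 0.014
top [[-0.01117244 -0.99146841  0.12986754  0.43608165]
 [-0.99943929  0.01517195  0.02984838 -0.06577393]
 [-0.03156407 -0.12946124 -0.99108198  1.23610872]
 [ 0.          0.          0.          1.        ]]
scene [[ 0.63398061 -0.37778876  0.674792   -0.50222925]
 [-0.77328721 -0.32070623  0.54696838 -0.92146879]
 [ 0.00977149 -0.86857537 -0.49546074  0.89582594]
 [ 0.          0.          0.          1.        ]]
```

View pics/top0.png

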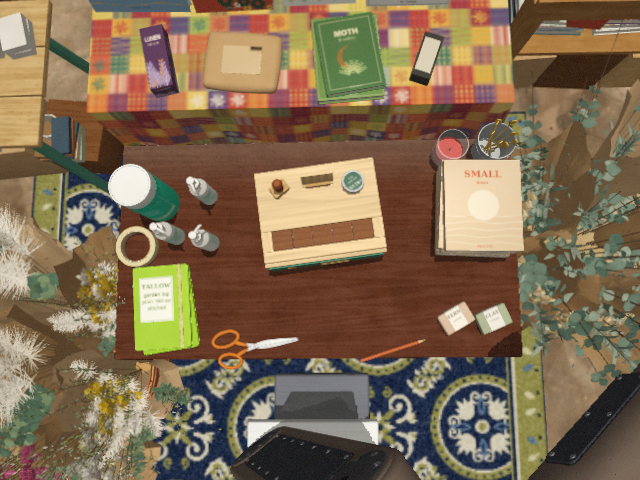

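View pics/scene0.png

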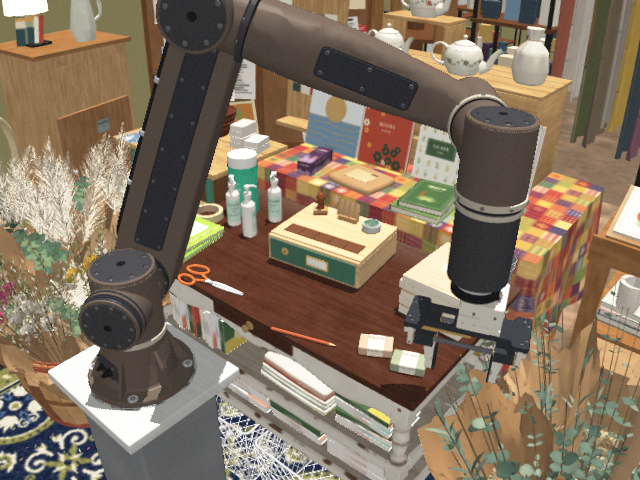

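The top view shows the till at about (320,212), with its dark band running from (276,240) to (380,230) and the drawer front facing down the image, towards the robot. The three look-alike bottles are at (201,190), (167,232) and (203,237). The one at (167,232) is the lotion, because it is farthest left. I won't reach for any of them. The soaps at (456,318) and (494,318) are off to the right. Next I'll measure the band.

```bash
python3 - <<'E'
from h import *
import pickle
f=pickle.load(open('f0.pkl','rb'))['top'];im=f['color']
hsv=cv2.cvtColor(im,cv2.COLOR_RGB2HSV)
m=np.zeros(im.shape[:2],np.uint8);m[205:262,262:384]=(hsv[205:262,262:384,2]<150)*255
roi=np.zeros_like(m);cv2.fillPoly(roi,[np.array([[264,222],[379,212],[383,245],[268,260]])],255)
m&=roi;m=cv2.morphologyEx(m,cv2.MORPH_OPEN,np.ones((5,5)))
c=max(cv2.findContours(m,0,2)[0],key=cv2.contourArea)
r=cv2.minAreaRect(c);b=cv2.boxPoints(r);print(r)
P=np.array([onz(f,u,v,.092) for u,v in b]);print(P.round(4))
mid=P.mean(0);
e=[P[1]-P[0],P[2]-P[1]];print([np.linalg.norm(x) for x in e])
L=max(e,key=np.linalg.norm);L=L*np.sign(L[1]);L/=np.linalg.norm(L)
print('mid',mid,'yaw',np.arctan2(-L[0],L[1]))
th=np.arctan2(-L[0],L[1]);X=np.array([np.cos(th),np.sin(th),0])
for y in(-96,-48,0,48,96):print(y,(mid+L*y/1000).round(4))
print('front edge',mid-.05*X)
big=cv2.resize(im[140:280,240:400],None,fx=5,fy=5,interpolation=cv2.INTER_CUBIC)
for p in b: cv2.circle(big,tuple(int(x) for x in((p-[240,140])*5)),4,(255,0,0),-1)
cv2.imwrite('pics/crop.png',big[100:,:,::-1])
E
```

```text
((278.5, 234.5), (7.0, 13.0), 90.0)
[[0.6098 0.087  0.092 ]
 [0.6093 0.056  0.092 ]
 [0.5926 0.0561 0.092 ]
 [0.593  0.087  0.092 ]]
[np.float64(0.03097334157739426), np.float64(0.01676191751119877)]
mid [0.60118765 0.0715243  0.092     ] yaw -0.0159690346061475
-96 [ 0.5997 -0.0245  0.092 ]
-48 [0.6004 0.0235 0.092 ]
0 [0.6012 0.0715 0.092 ]
48 [0.602  0.1195 0.092 ]
96 [0.6027 0.1675 0.092 ]
front edge [0.55119403 0.07232272 0.092     ]
```

View pics/crop.png

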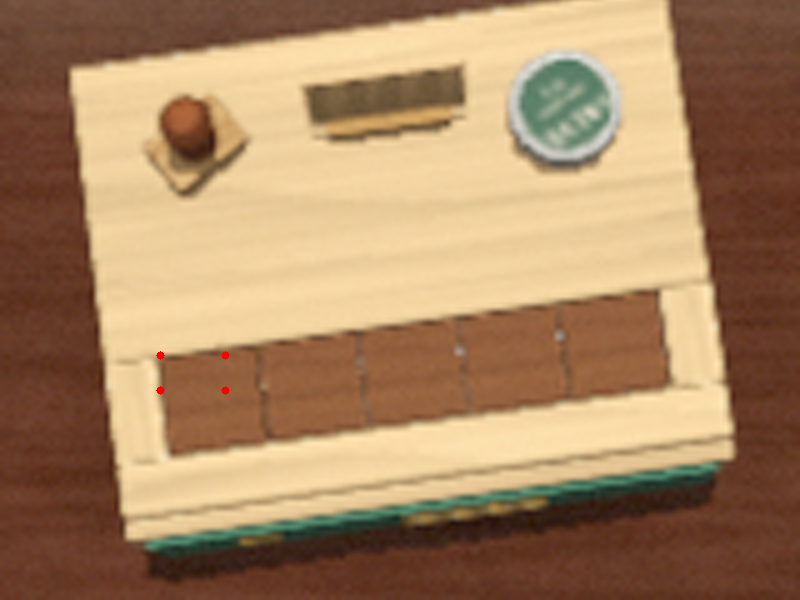

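The threshold caught only a fragment. The crop shows the band corners clearly at crop pixels (160,355), (660,291), (668,385) and (168,455), so I'll use those.

```bash
python3 - <<'E'
from h import *
import pickle
f=pickle.load(open('f0.pkl','rb'))['top']
c=lambda x,y:(x/5+240-.4,(y+100)/5+140-.4)
P=np.array([onz(f,*c(*p),.092) for p in((160,355),(660,291),(668,385),(168,455))])
mid=P.mean(0);L=(P[0]-P[1]+P[3]-P[2])/2;print(np.linalg.norm(L),np.linalg.norm(P[0]-P[3]),mid)
L/=np.linalg.norm(L);th=np.arctan2(-L[0],L[1]);X=np.array([np.cos(th),np.sin(th),0]);print('yaw',th,L)
for y in(-96,-48,0,48,96):print(y,(mid+L*y/1000).round(4))
for n,p in dict(stamp=(187,150),card=(385,105),tin=(565,110)).items():
  q=onz(f,*c(*p),.10)-mid;print(n,q@X,q@L)
q=[onz(f,*c(*p),.092) for p in ((125,515),(735,440))];print('front',[((a-mid)@X,(a-mid)@L) for a in q])
s=status.get_state();p=s['eef_pos']
from scipy.spatial.transform import Rotation as Ro
R=Ro.from_euler('xyz',s['ee_rot']).as_matrix();print('tool axes\n',R.round(4))
for y in(-96,0):
  t=mid+L*y/1000;t[2]=.092+.014+.05
  print(y,'tool shift',(R.T@(t-p)*1000).round(1))
for k in(0,np.pi/2,np.pi,-np.pi/2):
  print('tool x->till X turn about z', np.angle(np.exp(1j*(-(th-s['ee_rot'][2])+k))))
E
```

```text
0.23866855956702296 0.04799774607254183 [ 0.60102208 -0.03247458  0.092     ]
yaw 0.11881661568039509 [-0.11853725  0.99294961  0.        ]
-96 [ 0.6124 -0.1278  0.092 ]
-48 [ 0.6067 -0.0801  0.092 ]
0 [ 0.601  -0.0325  0.092 ]
48 [0.5953 0.0152 0.092 ]
96 [0.5896 0.0628 0.092 ]
stamp 0.11910435412861844 0.09321897747757862
card 0.12789496081479604 -0.0032119525615598044
tin 0.11369374842605606 -0.08775894756816512
front [(np.float64(-0.04952361236434197), np.float64(0.14372511201391935)), (np.float64(-0.05249145475831149), np.float64(-0.1453578159360379))]
tool axes
 [[-9.496e-01 -3.134e-01 -6.000e-04]
 [-3.134e-01  9.496e-01  1.400e-03]
 [ 1.000e-04  1.500e-03 -1.000e+00]]
-96 tool shift [-541.5  361.2   84.2]
0 tool shift [-560.6  455.3   84.3]
tool x->till X turn about z -2.9416818149424935
tool x->till X turn about z -1.370885488147597
tool x->till X turn about z 0.19991083864729964
tool x->till X turn about z 1.7707071654421969
```

```bash
python3 -m jog '[[-1,[-560,455,60],0.2],[-1,[-560,455,60],0.2],[-1,[-560,455,60],0.2],[-1,[-560,455,60],0.2],[-1,[-560,455,60],0.2],[-1,[-560,455,60],0.2],[-1,[-560,455,60],0.2],[-1,[-560,455,60],0.2],[-1,[-560,455,60],0.2],[-1,[-560,455,60],0.2],[-1,[-560,455,60],0.2],[-1,[-560,455,60],0.2],[-1,[-560,455,60],0.2],[-1,[-560,455,60],0.2]]' 10; python3 -c "
from h import *
f=grab('wrist','w1.png');print(status.get_state())
import pickle;pickle.dump(f,open('w1.pkl','wb'))"
```

```text
t: 1.85
eef_pos: [0.6002, -0.0334, 0.18]
ee_rot: [-3.142, -0.001, -3.022]
force: [-0.5, -0.1, 0.9]
width: 0.0003
gripper_force: 0.0
{'t': 1.9, 'q': array([ 2.68321706e-01,  2.83986712e-01, -2.39918042e-01, -7.03128202e-05,
       -1.04764549e+00, -1.72059696e+00]), 'qd': array([-0.01161528, -0.00846482,  0.0007066 ,  0.00010481,  0.00037647,
       -0.00105998]), 'joint_efforts': array([ 6.45768475e-01, -4.93249154e+01,  2.70216465e+01,  6.37782276e+00,
       -6.51315087e-02, -3.46762456e-03]), 'eef_pos': array([ 0.60015403, -0.03388121,  0.18032814]), 'ee_rot': array([-3.14154034e+00, -7.54556845e-04, -3.02310675e+00]), 'force': array([-0.14795836, -0.18287283,  1.26795104]), 'moment': array([-0.00409893, -0.03564028,  0.00686781]), 'gripper_force': 0.0, 'width': 0.0005744499236894726}
```

View pics/w1.png

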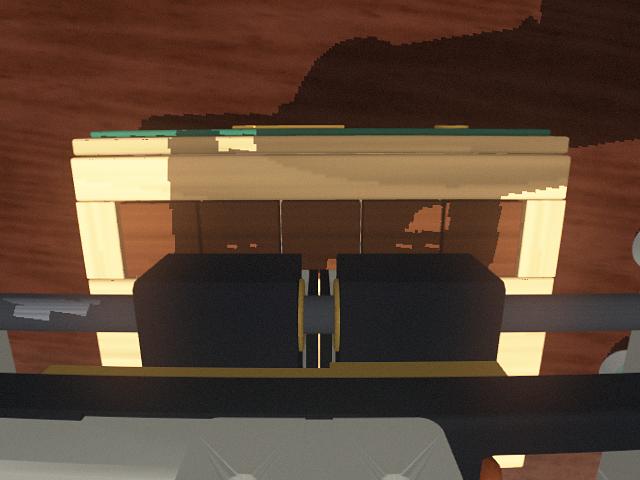

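The wrist view has the robot side at the top and +y to the right. It shows the band's near-side corners at about (117,203) and (523,203), with joint lines at (281,203) and (361,203). The fingertips near (320,272) are narrow. I'll refine the position from this view.

```bash
python3 - <<'E'
from h import *
import pickle
f=pickle.load(open('w1.pkl','rb'))
s=status.get_state();p=s['eef_pos'];y=s['ee_rot'][2]
X=-np.array([np.cos(y),np.sin(y),0]);L=np.array([-X[1],X[0],0])
for n,q in dict(l=(118,203),a=(201,201),b=(281,201),c=(361,201),d=(443,201),r=(522,203),backl=(121,278),backr=(517,277),frontl=(73,153),frontr=(570,153)).items():
  d=onz(f,*q,.092)-p;print(n,(d@X*1000).round(1),(d@L*1000).round(1))
E
```

```text
l -23.8 -115.8
a -24.9 -66.8
b -24.8 -20.5
c -24.9 25.5
d -25.0 72.9
r -24.0 119.7
backl 22.6 -119.6
backr 21.8 122.3
frontl -52.8 -138.9
frontr -53.0 144.5
```

```bash
python3 -m jog '[[-1,[1,2,50],0],[-1,[1,2,68],0],[-1,[1,2,72],0],[-1,[1,2,74],0],[-1,[1,2,75],0],[-1,[1,2,76],0],[-1,[1,2,76],0]]'
```

```text
t: 2.78
eef_pos: [0.6001, -0.0316, 0.1063]
ee_rot: [-3.141, 0.002, -3.022]
force: [-2.6, -0.3, 7.3]
width: 0.0006
gripper_force: 3.6
```

Middle block held rigid at 6 N, so it isn't the catch. Next is the one at +48.

```bash
python3 -m jog '[[-1,[0,0,-12],0],[-1,[0,48,-12],0],[-1,[0,48,-6],0],[-1,[0,48,-3],0],[-1,[0,48,-1.5],0],[-1,[0,48,0],0],[-1,[0,48,0],0]]'
```

```text
t: 3.65
eef_pos: [0.5938, 0.0156, 0.1063]
ee_rot: [3.142, 0.0, -3.023]
force: [-7.2, 3.8, 14.3]
width: 0.0007
gripper_force: 7.3
```

```bash
python3 -m jog '[[-1,[0,0,-12],0],[-1,[0,48,-12],0],[-1,[0,48,-6],0],[-1,[0,48,-3],0],[-1,[0,48,-1.5],0],[-1,[0,48,0],0],[-1,[0,48,0],0]]'
```

```text
t: 4.53
eef_pos: [0.588, 0.0631, 0.1063]
ee_rot: [-3.142, 0.0, -3.023]
force: [-8.3, 2.0, 14.5]
width: 0.0005
gripper_force: 7.6
```

Both of those are rigid. Next I'll try −48, which is −144 from here.

```bash
python3 -m jog '[[-1,[0,0,-14],0],[-1,[0,-60,-14],0],[-1,[0,-120,-14],0],[-1,[0,-144,-14],0],[-1,[0,-144,-14],0],[-1,[0,-144,-6],0],[-1,[0,-144,-3],0],[-1,[0,-144,-1.5],0],[-1,[0,-144,0],0],[-1,[0,-144,0],0]]'
```

```text
t: 5.78
eef_pos: [0.6048, -0.0784, 0.1063]
ee_rot: [-3.141, -0.0, -3.021]
force: [-6.5, 1.9, 14.1]
width: 0.0
gripper_force: 7.4
```

```bash
python3 -m jog '[[-1,[0,0,-12],0],[-1,[0,-48,-12],0],[-1,[0,-48,-6],0],[-1,[0,-48,-3],0],[-1,[0,-48,-1],0],[-1,[0,-48,1],0],[-1,[0,-48,3],0],[-1,[0,-48,4.5],0],[-1,[0,-48,4.5],0],[-1,[0,-48,4.5],0]]'
```

```text
t: 7.02
eef_pos: [0.6108, -0.1264, 0.1001]
ee_rot: [3.141, -0.0, -3.023]
force: [-1.9, 1.7, 3.3]
width: 0.0003
gripper_force: 1.5
```

The block at −96 gave by 6 mm, so it is the catch. I'll hold it briefly, then lift and look.

```bash
python3 -m jog '[[-1,[0,0,0],0],[-1,[0,0,0],0],[-1,[0,0,0],0],[-1,[0,0,0],0],[-1,[0,0,-20],0],[-1,[0,40,-80],0],[-1,[0,60,-80],0],[-1,[0,60,-80],0]]'; python3 -c "
from h import *
f=grab('wrist','w2.png');s=status.get_state();print(s['eef_pos'],s['force'])
import pickle;pickle.dump((f,s),open('w2.pkl','wb'))"
```

```text
t: 8.02
eef_pos: [0.6043, -0.066, 0.1812]
ee_rot: [3.141, 0.002, -3.021]
force: [0.3, -0.7, 0.0]
width: 0.0005
gripper_force: 0.0
[ 0.60383534 -0.06680427  0.18020517] [ 0.12523404 -0.97025539 -0.048846  ]
```

View pics/w2.png

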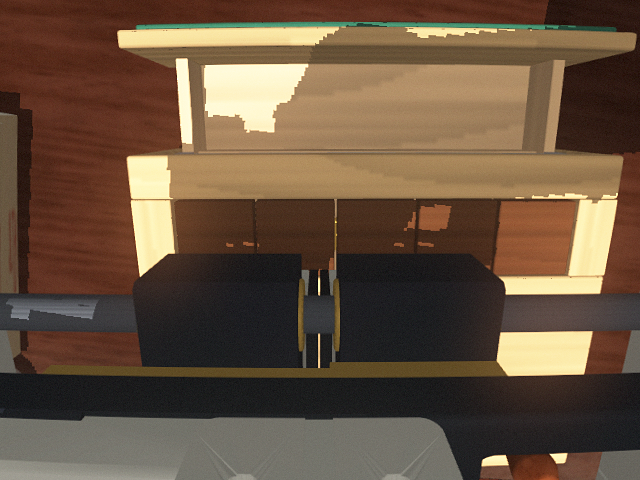

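The drawer is ajar. The top of the front board spans rows 31–47, with its inner edge near row 47, and the till's front edge is near row 156. The inside gap is clear.

```bash
python3 - <<'E'
from h import *
import pickle
f,s=pickle.load(open('w2.pkl','rb'));p=s['eef_pos'];y=s['ee_rot'][2]
X=-np.array([np.cos(y),np.sin(y),0]);L=np.array([-X[1],X[0],0])
for n,q,z in [('outer',(370,31),.088),('inner',(370,47),.088),('inner?',(370,63),.088),('front',(370,155),.092),('sideL',(200,65),.06),('sideR',(530,65),.06),('end L',(120,47),.088),('end R',(634,47),.088)]:
  d=onz(f,*q,z)-p;print(n,(d@X*1000).round(1),(d@L*1000).round(1))
E
```

```text
outer -116.0 29.0
inner -107.9 29.2
inner? -99.6 29.4
front -50.1 30.3
sideL -102.9 -71.4
sideR -104.0 132.2
end L -109.0 -107.5
end R -111.2 177.5
```

```bash
python3 -m jog '[[-1,[40,35,0],0],[-1,[80,35,0],0],[-1,[80,35,0],0],[-1,[80,35,50],0],[-1,[80,35,90],0],[-1,[80,35,111],0],[-1,[84,35,111],0],[-1,[90,35,111],0],[-1,[96,35,111],0],[-1,[104,35,111],0],[-1,[112,35,111],0],[-1,[120,35,111],0],[-1,[128,35,111],0],[-1,[136,35,111],0],[-1,[144,35,111],0],[-1,[152,35,111],0],[-1,[160,35,111],0],[-1,[160,35,111],0]]'
```

```text
t: 10.32
eef_pos: [0.4389, -0.0519, 0.0686]
ee_rot: [-3.142, -0.002, -3.023]
force: [-0.4, 0.4, 0.5]
width: 0.0003
gripper_force: 0.0
```

```bash
python3 -m jog '[[-1,[4,0,0],0],[-1,[7,0,0],0],[-1,[10,0,0],0],[-1,[12,0,0],0],[-1,[12,0,0],0]]'
```

```text
t: 10.95
eef_pos: [0.431, -0.0523, 0.0696]
ee_rot: [3.141, 0.004, -3.022]
force: [8.5, -0.2, -5.5]
width: 0.0002
gripper_force: 4.1
```

```bash
python3 -c "
from h import *
f=grab('top');s=status.get_state();print(s['eef_pos'],s['force'])
import pickle;pickle.dump((f,s),open('t3.pkl','wb'))
b=cv2.resize(f['color'][160:320,220:420],None,fx=4,fy=3.75)[:,:,::-1];cv2.imwrite('pics/t3.png',b)"
```

```text
[ 0.43094988 -0.05233684  0.06956425] [ 8.09882476 -0.54450576 -4.54647922]
```

View pics/t3.png

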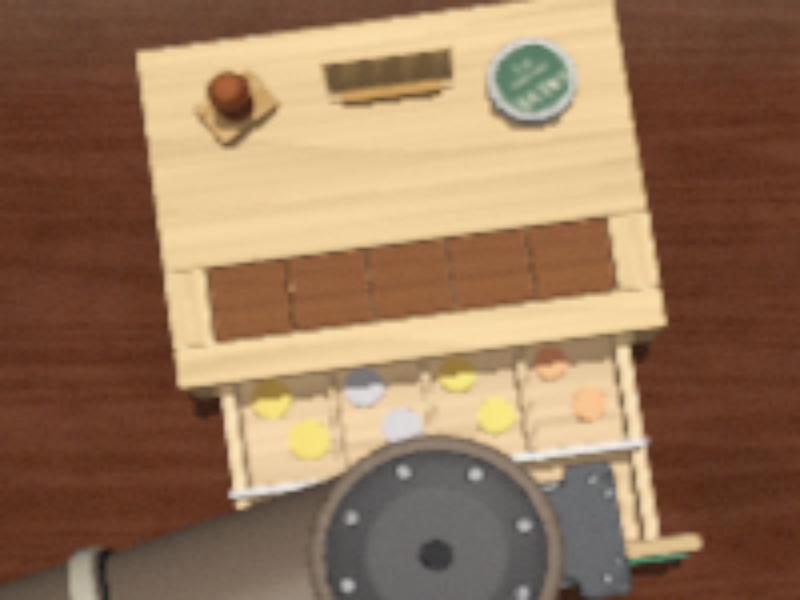

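The drawer is nearly or fully out: the board end is at crop (700,545) and the standing things haven't moved. I'll push slightly more to confirm it's at the stop.

```bash
python3 -m jog '[[-1,[1.5,0,0],0],[-1,[3,0,0],0],[-1,[3,0,0],0],[-1,[3,0,0],0]]'; python3 - <<'E'
from h import *
import pickle
f,s=pickle.load(open('t3.pkl','rb'))
X=np.array([np.cos(.119),np.sin(.119),0])
c=lambda x,y:(x/4+220-.4,y/3.75+160-.4)
fr=onz(f,*c(660,320),.092)
for q in((700,535),(700,548)): print((onz(f,*c(*q),.088)-fr)@X)
E
```

```text
t: 11.5
eef_pos: [0.4309, -0.052, 0.0702]
ee_rot: [3.141, 0.009, -3.021]
force: [16.4, -2.3, -11.2]
width: 0.0004
gripper_force: 8.0
-0.13529981324398915
-0.14319456056631802
```

It's at the stop: the force rose with no further movement, and the edge is about 130 mm out. I'll back off the board, lift clear and check.

```bash
python3 -m jog '[[-1,[-8,0,0],0],[-1,[-22,0,0],0],[-1,[-22,0,0],0],[-1,[-22,0,-40],0],[-1,[-22,0,-100],0],[-1,[-22,0,-160],0],[-1,[-60,0,-180],0],[-1,[-60,0,-180],0],[-1,[-60,0,-180],0]]'; python3 - <<'E'
from h import *
f=grab('wrist','w4.png');s=status.get_state();print(s['eef_pos'],s['force'])
E
```

```text
t: 12.62
eef_pos: [0.4843, -0.0463, 0.248]
ee_rot: [3.141, -0.002, -3.023]
force: [-0.4, -0.9, -0.8]
width: 0.0005
gripper_force: 0.0
[ 0.48411367 -0.04634311  0.24787099] [-0.27916568 -0.74875241  0.47510478]
```

View pics/w4.png

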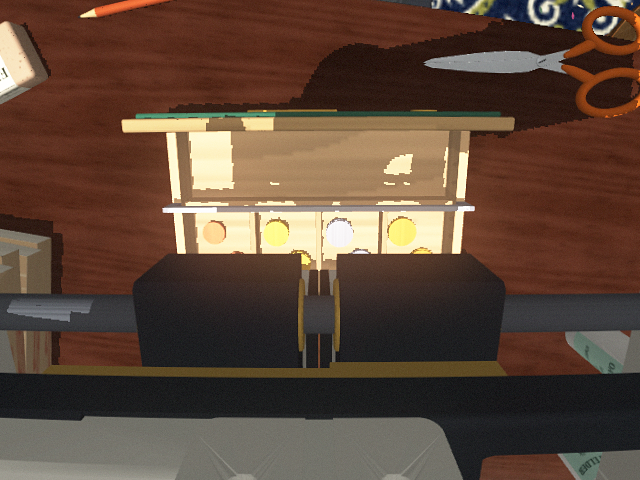

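The drawer is open and the hand is clear. Before handing in, I'll check the numbers: the edge position, and whether the bottles, soaps and till items have changed.

```bash
python3 - <<'E'
from h import *
import pickle
f0=pickle.load(open('f0.pkl','rb'))['top']['color'].astype(int);t=pickle.load(open('t3.pkl','rb'))[0]['color'].astype(int)
for n,(a,b,c,d) in dict(bottles=(170,255,140,225),soaps=(295,340,430,520),onTill=(165,200,262,372)).items():
  print(n,np.abs(f0[a:b,c:d]-t[a:b,c:d]).mean())
w=optics.grab_frame('wrist');X=np.array([np.cos(.119),np.sin(.119),0])
mid=np.array([.601,-.0325,.092])
for v in(125,131): print((onz(w,320,v,.088)-mid)@X+.05)
order.job_done()
E
```

```text
bottles 3.583760092272203
soaps 3.357119341563786
onTill 2.457748917748918
-0.1360359835095865
-0.1317999859081075
the job is handed in; nothing more can be done
```

The catch was the block at y = −96 mm; I pressed it, drew the drawer from the inside to its stop (about 130 mm by camera), took the hand clear and handed the job in; the items on the till and table looked unmoved in the camera checks.

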